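# Set the side stop and square up the slide-tray jig

## Robot

A 6-joint arm with a two-finger parallel gripper is mounted at the origin on the work surface. World frame = base frame: x ahead of the robot, y to its left, z up, the work surface at z = 0. Lengths are in m, angles in rad, forces in N, time in s.
With the tool pointing down it reaches from about 0.3 to 0.775 m from the base axis. Payload 14.6 kg.
Tool frame: the origin (TCP) lies on the mounting face of the last link; the fingertips stand ctrl.tip_extent ahead of it and the grasp point (between the pads) lies 180 mm ahead of it (ctrl.tip_extent is the distance from the TCP to the fingertips, in m); z points along the fingers, y is the direction in which the jaws open and shut (so a half turn about z gives the same grasp; the last joint's range is limited). The gripper opens to 94 mm and grips with 3 to 60 N. Pads are 16 mm wide; open, the fingers measure 119 mm over their backs; the gripper's body (75 mm by 177 mm) begins 78 mm behind the grasp point.
Start: joints at [1.193, 0.3, 1.521, -0, 1.321, -0.067], TCP at [0.168, 0.524, 0.405] pointing down, gripper open.
Joint ranges: [-3.03, 3.03], [-0.79, 2.21], [0.23, 2.52], [-1.04, 4.18], [0, 3.07], [-2.55, 2.55]. Speed limits (rad/s): [2.22, 2.22, 2.57, 3.14, 3.14, 3.14].

## Interface

Orientations are given as [roll, pitch, yaw] about the fixed x, y, z axes, in that order (R = Rz(yaw) Ry(pitch) Rx(roll)).
In Python, from station import ctrl, vision gives the robot as it stands. The module is installed in compiled form; this text tells all that it offers.
- The arm moves only by the tool send_rows, never from a script. Its argument "increments" is a list of rows, each a list of 3 entries, a list of its own where there are three numbers: the turn, a rotation vector about the tool's x, y, z in rad, then the shift along the tool's x, y, z in mm, then the finger opening in mm, from 0 to 94. In form: [[[ax, ay, az], [dx, dy, dz], hand], ...]. A call has 1 to 5 rows; each row is the pose to reach, as a shift and turn from the pose commanded when the call began, along the tool's axes at that moment; what a row does not reach only later rows make up. A row lasts 1/12 s, in which the tool goes at most 41.7 mm and 7.16 degrees, less where a joint would pass 70% of its speed; a pose out of reach is approached as far as the arm can. A call with a gripper value outside its range is refused whole. The fingers move at their own pace and stop on an object; "grip_force" is the grip in N (left out, the last holds). Time passes only in rows, so rows that repeat a pose let the fingers close. It gives the time, the measured TCP pose, the force and the opening at its end, in the units of the state.
- ctrl.get_obs(): the state, without advancing time (a new reading comes with each control period).
- vision.camera(name): name is "side" or "top"; returns (picture, depth): 384x512x3 uint8, red, green, blue; 384x512 float32, m along the optical axis (not along the pixel's ray), 0 where there is no reading.
- vision.calibration(name): a dict with "K" (3x3 intrinsics, pixels), "R" (3x3) and "t" (3): a world point X has camera coordinates R X + t. Camera axes: x right, y down, z forward; pixel columns grow to the right and rows downward; lengths in m; the calibration is good to about 2 mm. A picture is of the moment at which its call begins. calibration takes no time and is no camera call.
- ctrl.hand_in(): hands the job in, once; it reports no verdict.
The state is a dict: "time_s": time; "qpos": joint angles; "joint_vel": joint speeds; "tau": joint torques, N m; "ee_pos": TCP position; "eef_rot": TCP orientation; "force": force on the tool from outside, world axes, zero at the start; "moment": the same for the moment, N m; "grip_width": finger opening in m.
Only numpy, scipy, OpenCV 4.12 (cv2) and the standard library are available. Lean on these libraries where they do the work, as an engineer would, in place of code of your own. Each camera call takes 0.05 s, during which the arm holds its last target. There are 200 camera calls.

## Task

Get the slide-tray jig ready for clamping: turn the scale sleeve until it clicks in at number 4, which sets the side stop, and only then take the L-shaped setting square by its grip, lay it flat on the jig's base plate and press it into the corner until its long edge is flush on the back fence and its short edge flush on the side stop. Keep it gripped and pressed firmly against both, without driving the stop off its setting, and finish while still holding it there; do not push the other things on the bench about.

Things in the scene. Friction and masses are not known exactly. Their poses are not given: they have to be found in the camera images.
- jig: The jig, bolted to the bench. Grey base plate 10 mm thick, spanning x -90..90, y -120..200 mm about the origin on its underside. x points to the back fence (side away from the robot), y to the side stop and the sleeve, z up. Fence and stop stand 12 mm above the plate. White sleeve housing, 66 by 66 mm, centred at x 0, y 145 mm; its top is 36 mm above the bench.
- fence_face (a point): Point on the middle of the fixed steel back fence's working face (the face that looks to jig -x), 6 mm above the plate; at x 60, y -7.5 mm in the jig frame, axes as the jig's. The face lies in the jig's y-z plane and is 215 mm long (jig y -115..100 mm). The square rubs when slid on the plate or along a face it is pressed on, so a felt drag of several newtons need not yet be contact.
- stop_face (a point): Middle of the steel side stop's working face (looking to jig -y), 6 mm above the plate, axes as the jig's. The face runs 100 mm along jig x (-42..58 mm). The sleeve drives the stop: the face is at jig y = 64 mm minus 5 mm per rad of sleeve, so 56 mm at number 4. A push of over about 35 N on it can make the sleeve jump a notch.
- sleeve (a joint): Scale sleeve's angle about its upright axis, rad, growing clockwise from above. Notches every 0.4 rad: numbers 0 to 7 at 0, 0.4 .. 2.8, so 4 is 1.6 rad. The black index line on its top points to one of eight ticks on the housing: the long thick tick, towards jig -x, is 0; count clockwise (4 is near jig +y). Starts near 0, 1 or 2; let go between notches it slips into one. Turns with about 0.2 N m.
- sleeve_top (a point): Centre of the sleeve's top, on its axis, 72 mm above the bench. The sleeve is an upright knurled aluminium cylinder of 36 mm diameter that stands 36 mm out of the housing; the point's axes turn with the sleeve (at number 0 they are the jig's, and the index line points along -x).
- square: Setting square, loose on the bench, 0.2-0.4 kg: aluminium L plate 12 mm thick with an upright black grip bar, 18 (x) by 50 mm (y), 12 to 48 mm above the underside. Origin on the underside below the grip's centre. Long leg x -18..18, y -90..60 mm; short leg y 24..60, x -90..18 mm. Outer edges: long at x +18 (to the fence), short at y +60 (to the stop). In place its axes are parallel to the jig's.
- square_corner (a point): Outer corner of the square, 6 mm above its underside: x 18, y 60 mm from its origin, axes as the square's.
- square_long_end (a point): Far end of the square's long outer edge, 6 mm above its underside: x 18, y -90 mm from its origin.
- square_short_end (a point): Far end of the square's short outer edge, 6 mm above its underside: x -90, y 60 mm from its origin.
- fence: The back fence itself: 15 mm thick, 12 mm high bar; origin at the middle of the foot of its working face.
- stop: The side stop itself: 20 mm thick, 12 mm high bar; origin at the middle of the foot of its working face.
- reagent_a: Bystander: small reagent bottle, 30 mm across, 70 mm tall, black cap; origin under its centre.
- reagent_b: Bystander: small reagent bottle, 30 mm across, 70 mm tall, white cap; origin under its centre.
- jar: Bystander: white-capped jar, 60 mm across, 75 mm tall; origin under its centre.
- rule: Bystander: straight steel bar rule lying flat, 30 by 160 by 6 mm (long in its y); origin under its centre.
- slide_box: Bystander: open grey slide box with dividers, 80 by 120 by 35 mm; origin under its centre.
- beaker: Bystander: white cup, 70 mm across, 90 mm tall; origin under its centre.
- screwdriver: Bystander: screwdriver lying flat, 180 mm long.
Not all that is in view belongs to the job. There is more than one size of the square; the job needs the middle-sized.

How it is judged:
On the way, in this order (a step that is already met when the one before it is completed fails the run):
1. the scale sleeve rests in notch 4 (value of joint sleeve between 1.48 and 1.72 rad and velocity of joint sleeve between -0.1 and 0.1 rad/s and contact force between square and stop below 0.1 N), for 0.3 s.
2. the square lies flat on the plate, flush and pressed on fence and stop (value of joint sleeve between 1.48 and 1.72 rad and x of square_corner in the frame of fence_face between -0.002 and 0.002 m and x of square_long_end in the frame of fence_face between -0.002 and 0.002 m and y of square_corner in the frame of stop_face between -0.002 and 0.002 m and y of square_short_end in the frame of stop_face between -0.002 and 0.002 m and z of square in the frame of jig between 0.007 and 0.013 m and contact force between square and fence above 1 N and contact force between square and stop above 1 N and contact force between the fingers and square above 2 N), for 0.3 s.
At the end, for the whole second after the job is handed in: Through the last second: sleeve within 0.12 rad of 1.6 (number 4), square still and flat on the plate (3 mm), both ends of its long edge within 2 mm of the fence and of its short edge within 2 mm of the stop, over 1 N on each, fingers on it with over 2 N (all of step 2 and linear speed of square below 0.02 m/s and angular speed of square below 0.15 rad/s); the arm keeps its last pose, push and grip.
It fails at once if a bystander is pushed more than 40 mm (distance of any of reagent_a, reagent_b, jar, rule, slide_box, beaker, screwdriver from where it was at the start of the episode above 0.04 m).
It fails at once if a bottle, the jar or the cup is knocked over (angle between any of reagent_a, reagent_b, jar, beaker's own z axis and vertical above 0.7 rad).
It also fails if it takes over 64 s, if anything falls off the work surface, if the arm or the gripper's body presses on something with over 40 N, if the wrist force passes 120 N, or if a joint passes its speed limit or range.

## Working session

There is one attempt and no reset: what is moved stays moved. The work goes in short steps, Python scripts to look and compute and a tool call to move; the robot and the scene stay as the last step left them, time stands still between calls to the robot, and variables do not carry over. Pictures are saved under pics/ and viewed, about 8 in all and at most 12, crops included, and the job is handed in when it is done.

Besides the shell and the picture viewer there is one more tool, called after "Call:" by a JSON object that holds its "fn" and its "kwargs". send_rows: Moves the arm, as the interface text tells. Its arguments: {"type":"object","properties":{"increments":{"type":"array","items":{"type":"array"}},"grip_force":{"type":"number"}},"required":["increments"]}

```bash
mkdir -p pics; ls
cat > h.py <<'E'
import numpy as np, cv2
from station import ctrl, vision
def look(n):
    im,d=vision.camera(n); c=vision.calibration(n); return im,d,c
def world(d,c):
    v,u=np.indices(d.shape); P=np.stack([u,v,np.ones_like(u)],-1)@np.linalg.inv(c["K"]).T*d[...,None]
    return (P-c["t"])@c["R"]
E
python3 - <<'E'
from h import *
for n in("top","side"):
    im,d,c=look(n); np.savez(n+"0",im=im,d=d)
    cv2.imwrite(f"pics/{n}0.png",cv2.resize(im[...,::-1],None,fx=1.5,fy=1.5))
    print(n,c, -c["R"].T@c["t"])
o=ctrl.get_obs();print(o,ctrl.tip_extent)
E
```

```text
pics
top {'K': array([[391.75312692,   0.        , 264.55823428],
       [  0.        , 391.75312692, 192.40391899],
       [  0.        ,   0.        ,   1.        ]]), 'R': array([[ 0.00769877, -0.99996943, -0.00136842],
       [-0.98129786, -0.00729178, -0.19235735],
       [ 0.19234149,  0.00282374, -0.98132399]]), 't': array([-0.01979777,  0.48462774,  1.06370572])} [ 0.27112184 -0.019267    1.13703456]
side {'K': array([[446.42253633,   0.        , 256.56644298],
       [  0.        , 446.42253633, 199.29124747],
       [  0.        ,   0.        ,   1.        ]]), 'R': array([[ 0.94718806, -0.32031014, -0.01536875],
       [-0.18546783, -0.50808969, -0.84109842],
       [ 0.26160365,  0.79952879, -0.54066371]]), 't': array([-0.45154638,  0.15604292,  1.19818186])} [ 0.14319154 -1.02333197  0.7721212 ]
{'time_s': 0.1, 'qpos': array([ 1.19341350e+00,  3.00405634e-01,  1.52149998e+00, -3.12876641e-05,
        1.32072121e+00, -6.66032795e-02]), 'joint_vel': array([ 0.00010535, -0.00364445, -0.0001635 ,  0.00303325,  0.00068507,
        0.00023314]), 'tau': array([ 2.07796176e-03, -5.32649159e+01, -3.53282797e+01,  7.09553878e-02,
        2.35263957e-02, -5.48492835e-05]), 'ee_pos': array([0.16818663, 0.52362401, 0.40415645]), 'eef_rot': array([-3.14055876e+00, -3.85890878e-05,  2.83082085e+00]), 'force': array([ 0.8304987 , -0.16834723,  0.11865485]), 'moment': array([ 0.03810882,  0.01496332, -0.02669087]), 'grip_width': 0.0938520255996885} 0.1992
```

View pics/top0.png

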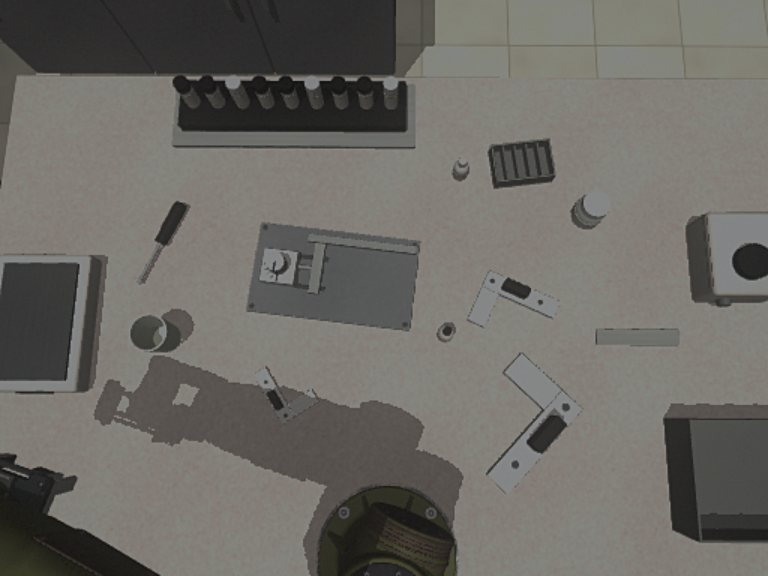

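View pics/side0.png

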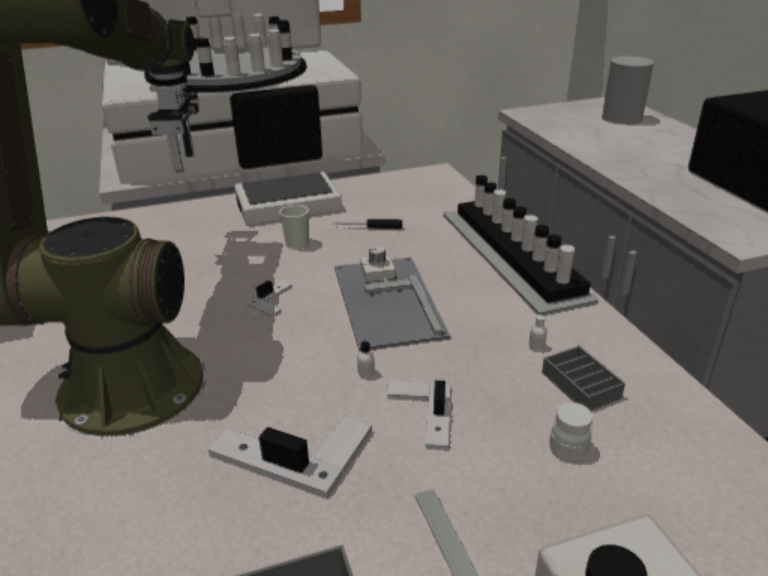

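The top view (1.5× pixels) shows three squares: small at (285,395), middle at (515,292) and large at (540,430). I choose the middle one, which has its corner at (490,272). The jig is at (335,275) with the sleeve at (275,263). The plain bar at (637,337) is the rule, so it's ruled out.

```bash
cat >> h.py <<'E'
from scipy.optimize import minimize
def T(p,q):
    c,s=np.cos(p[2]),np.sin(p[2]); q=np.asarray(q,float)
    return np.c_[p[0]+c*q[:,0]-s*q[:,1], p[1]+s*q[:,0]+c*q[:,1]]
def proj(c,X):
    P=np.asarray(X)@c["R"].T+c["t"]; P=P@c["K"].T; return P[:,:2]/P[:,2:]
SQ=np.array([[18,60],[18,-90],[-18,-90],[-18,24],[-90,24],[-90,60]])/1000
PL=np.array([[90,-120],[90,200],[-90,200],[-90,-120]])/1000
def fit(mask,poly,z,p0,c,S=8):
    m=mask.astype(np.float32)
    def cost(p):
        uv=proj(c,np.c_[T(p,poly),np.full(len(poly),z)])
        a=np.zeros((m.shape[0]*S//2,m.shape[1]*S//2),np.uint8)
        cv2.fillPoly(a,[np.round((uv+.5)*S//2*1.0*1).astype(int)],255)
        a=cv2.resize(a,m.shape[::-1],interpolation=cv2.INTER_AREA)/255.
        return np.abs(a-m).sum()
    st=np.array([p0]+[np.array(p0)+d for d in np.diag([.01,.01,.08])])
    r=minimize(cost,p0,method="Nelder-Mead",options=dict(initial_simplex=st,xatol=1e-4,fatol=.1))
    return r.x,r.fun,m.sum()
E
python3 - <<'E'
from h import *
z=np.load("top0.npz"); im,d=z["im"],z["d"]; c=vision.calibration("top"); W=world(d,c)
for u,v in [(343,194),(335,205),(370,200),(230,205),(183,176),(250,160),(200,180)]: print(u,v,W[v,u].round(4),im[v,u])
cr=cv2.resize(im[140:225,160:380,::-1],None,fx=3.5,fy=3.5,interpolation=cv2.INTER_CUBIC)
cr2=cv2.resize(im[160:200,165:225,::-1],None,fx=7,fy=7,interpolation=cv2.INTER_CUBIC)
o=np.zeros((cr.shape[0]+cr2.shape[0],cr.shape[1],3),np.uint8);o[:cr.shape[0]]=cr;o[cr.shape[0]:,:cr2.shape[1]]=cr2
H=(np.clip(W[160:225,300:380,2],-.01,.05)+.01)/.06*255
h=cv2.resize(H.astype(np.uint8),None,fx=4,fy=4)[:280];o[cr.shape[0]:cr.shape[0]+h.shape[0],440:440+h.shape[1]]=h[...,None]
cv2.imwrite("pics/c1.png",np.clip(o*1.5,0,255).astype(np.uint8))
E
```

```text
343 194 [ 0.4824 -0.2389  0.0442] [40 39 37]
335 205 [ 0.4582 -0.2237 -0.0023] [133 131 125]
370 200 [ 0.4714 -0.3236  0.0116] [133 135 137]
230 205 [0.4542 0.0845 0.0081] [87 87 88]
183 176 [0.5246 0.2118 0.0732] [68 66 64]
250 160 [0.5901 0.0281 0.01  ] [87 88 88]
200 180 [0.5283 0.175  0.0084] [90 90 90]
```

View pics/c1.png

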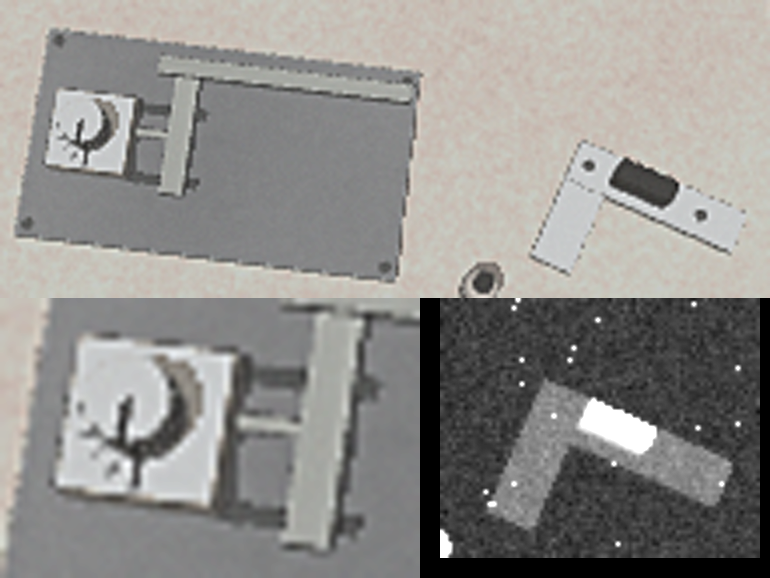

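```bash
cat >> h.py <<'E'
def comp(m,u,v):
    n,l=cv2.connectedComponents(m.astype(np.uint8)); return l==l[v,u]
E
python3 - <<'E'
from h import *
z=np.load("top0.npz"); im,d=z["im"],z["d"]; c=vision.calibration("top"); W=world(d,c)
Z=cv2.medianBlur(W[...,2].astype(np.float32),5)
g=im.min(2).astype(int)
sq=comp(Z>.006,343,194); sq[:, :310]=0
gray=(np.ptp(im.astype(int),axis=2)<6)
pl=comp(cv2.medianBlur(((g<104)&gray|(Z>.006)).astype(np.uint8),3),230,205)
yy=W[...,:2]
for nm,m,poly,zz,p0 in[("sq",sq,SQ,.012,(.482,-.24,-.35)),("jig",pl,PL,.010,(.51,.065,-.108))]:
    p,f,s=fit(m,poly,zz,p0,c); print(nm,p.round(4),f,s)
    if nm=="jig": J=p
    b=im[...,::-1].copy()
    cv2.imwrite(f"m_{nm}.png",m*255)
    for pp in range(0): pass
    exec(nm+"_p=p")
np.savez("poses",sq=sq_p,jig=jig_p)
b=cv2.resize(im[140:225,160:380,::-1],None,fx=3.5,fy=3.5,interpolation=cv2.INTER_CUBIC)
def dr(b,pts,o,k,col,closed=True):
    cv2.polylines(b,[np.round((proj(c,pts)+.5-o)*k*16).astype(int)],closed,col,1,cv2.LINE_AA,4)
def w3(p,q,zz): return np.c_[T(p,q),np.full(len(q),zz)]
o=np.array([160,140]);
GR=np.array([[9,25],[9,-25],[-9,-25],[-9,25]])/1000
F=np.array([[60,-115],[60,100],[75,100],[75,-115]])/1000
dr(b,w3(sq_p,SQ,.012),o,3.5,(0,0,255));dr(b,w3(sq_p,GR,.048),o,3.5,(0,255,0));dr(b,w3(jig_p,PL,.010),o,3.5,(0,0,255));dr(b,w3(jig_p,F,.022),o,3.5,(0,255,0))
o2=np.array([165,160]);b2=cv2.resize(im[160:200,165:225,::-1],None,fx=7,fy=7,interpolation=cv2.INTER_CUBIC)
t=np.linspace(0,2*np.pi,40);ci=np.c_[.018*np.cos(t),.145+.018*np.sin(t)]
dr(b2,w3(jig_p,ci,.072),o2,7,(0,0,255))
for k in range(8):
    a=np.pi-0.4*k; r=np.array([[.022*np.cos(a),.145+.022*np.sin(a)],[.03*np.cos(a),.145+.03*np.sin(a)]])
    dr(b2,w3(jig_p,r,.036),o2,7,(255,0,0),False)
for s in(0,.4,.8,1.2):
  S=np.array([[-42,64-5*s],[58,64-5*s]])/1000; dr(b2,w3(jig_p,S,.022),o2,7,(0,255,255),False)
O=np.zeros((b.shape[0]+b2.shape[0],770,3),np.uint8);O[:b.shape[0],:b.shape[1]]=b;O[b.shape[0]:,:b2.shape[1]]=b2
cv2.imwrite("pics/c2.png",O)
E
```

```text
sq [ 0.4899 -0.2431 -0.4303] 54.78431372549019 937.0
jig [ 0.5139  0.0692 -0.1164] 88.93725490196078 6525.0[ WARN:0@0.280] global loadsave.cpp:1063 imwrite_ Unsupported depth image for selected encoder is fallbacked to CV_8U.
```

View pics/c2.png

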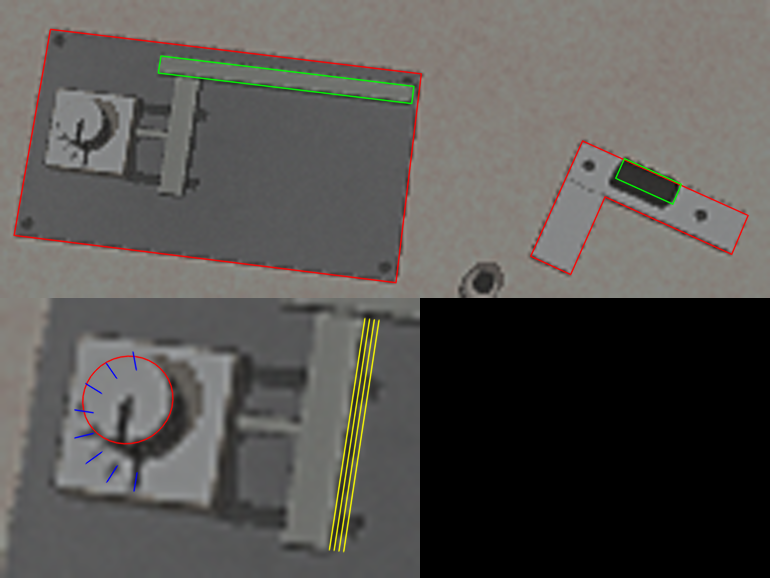

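The outlines fit. The index line lies along jig -x, so the sleeve starts at number 0 and needs about +1.6 rad. I'm moving above the sleeve.

Call:
{"fn": "send_rows", "kwargs": {"increments": [[[0, 0, 0], [-147, -62, 27], 94], [[0, 0, 0], [-147, -62, 27], 94], [[0, 0, 0], [-147, -62, 27], 94], [[0, 0, 0], [-147, -62, 27], 94], [[0, 0, 0], [-147, -62, 27], 94]], "grip_force": 50}}

```text
time_s: 0.52
ee_pos: [0.2925, 0.4164, 0.3763]
eef_rot: [-3.139, 0.0, 2.827]
force: [-0.7, 1.0, 0.9]
grip_width: 0.0939
```

Call:
{"fn": "send_rows", "kwargs": {"increments": [[[0, 0, 0], [-147, -62, 27], 94], [[0, 0, 0], [-147, -62, 27], 94], [[0, 0, 0], [-147, -62, 27], 94], [[0, 0, 0], [-147, -62, 27], 94], [[0, 0, 0], [-147, -62, 27], 94]]}}

```text
time_s: 0.93
ee_pos: [0.4133, 0.3125, 0.3493]
eef_rot: [-3.14, -0.001, 2.827]
force: [-0.0, 0.2, -0.1]
grip_width: 0.0942
```

Call:
{"fn": "send_rows", "kwargs": {"increments": [[[0, 0, 0], [-146, -61, 27], 94], [[0, 0, 0], [-146, -61, 27], 94], [[0, 0, 0], [-146, -61, 27], 94], [[0, 0, 0], [-146, -61, 27], 94], [[0, 0, 0], [-146, -61, 27], 94]]}}

```text
time_s: 1.35
ee_pos: [0.5334, 0.2099, 0.3221]
eef_rot: [-3.14, -0.001, 2.827]
force: [-0.3, -1.2, -0.2]
grip_width: 0.094
```

```bash
cat >> h.py <<'E'
from scipy.spatial.transform import Rotation as Ro
def plan(pos,rpy=None):
    o=ctrl.get_obs(); R=Ro.from_euler("xyz",o["eef_rot"])
    print("t",round(o["time_s"],2),"pos",o["ee_pos"].round(4),"rpy",o["eef_rot"].round(4),"F",o["force"].round(1),"M",o["moment"].round(2),"g",o["grip_width"].round(4),"q",o["qpos"].round(2))
    if rpy is not None: print("turn",(R.inv()*Ro.from_euler("xyz",rpy)).as_rotvec().round(4))
    if pos is not None: print("shift",(R.inv().apply(np.array(pos)-o["ee_pos"])*1000).round(1))
E
python3 -c "
from h import *
J=np.load('poses.npz')['jig']; s=T(J,[[0,.145]])[0]; print(s); plan([*s,.24],[np.pi,0,2.831])"
```

```text
[0.53069298 0.21318079]Traceback (most recent call last):
  File "<string>", line 3, in <module>
    J=np.load('poses.npz')['jig']; s=T(J,[[0,.145]])[0]; print(s); plan([*s,.24],[np.pi,0,2.831])
                                                                   ~~~~^^^^^^^^^^^^^^^^^^^^^^^^^^
  File "h.py", line 32, in plan
    print("t",round(o["time_s"],2),"pos",o["ee_pos"].round(4),"rpy",o["eef_rot"].round(4),"F",o["force"].round(1),"M",o["moment"].round(2),"g",o["grip_width"].round(4),"q",o["qpos"].round(2))
                                                                                                                                               ^^^^^^^^^^^^^^^^^^^^^
AttributeError: 'float' object has no attribute 'round'
```

Call:
{"fn": "send_rows", "kwargs": {"increments": [[[0, 0, 0], [3.6, 2.3, 20], 94], [[0, 0, 0], [3.6, 2.3, 40], 94], [[0, 0, 0], [3.6, 2.3, 60], 94], [[0, 0, 0], [3.6, 2.3, 75], 94], [[0, 0, 0], [3.6, 2.3, 82], 94]]}}

```text
time_s: 1.77
ee_pos: [0.5269, 0.2171, 0.2396]
eef_rot: [-3.14, -0.002, 2.831]
force: [-0.5, -0.1, -0.2]
grip_width: 0.0941
```

Call:
{"fn": "send_rows", "kwargs": {"increments": [[[0, 0, 0], [0, 0, 0], 30], [[0, 0, 0], [0, 0, 0], 30], [[0, 0, 0], [0, 0, 0], 30], [[0, 0, 0], [0, 0, 0], 30], [[0, 0, 0], [0, 0, 0], 30]], "grip_force": 50}}

```text
time_s: 2.18
ee_pos: [0.5279, 0.2164, 0.2425]
eef_rot: [3.141, 0.001, 2.831]
force: [0.3, 0.1, -0.3]
grip_width: 0.0641
```

```bash
sed -i 's/o\["grip_width"\].round(4)/round(o["grip_width"],4)/' h.py; python3 -c "
from h import *
J=np.load('poses.npz')['jig']; s=T(J,[[0,.145]])[0]; print(s); plan([*s,.24],[np.pi,0,2.831])"
```

```text
[0.53069298 0.21318079]
t 2.18 pos [0.5279 0.2164 0.2425] rpy [3.1408e+00 1.1000e-03 2.8308e+00] F [ 0.3  0.1 -0.3] M [ 0.02 -0.02  0.05] g 0.0641 q [ 0.32  0.53  1.61  0.    1.   -0.94]
turn [ 0.0008  0.0011 -0.0002]
shift [-3.6 -2.2  2.5]
```

Call:
{"fn": "send_rows", "kwargs": {"increments": [[[0, 0, 0], [-3.6, -2.2, 2], 60], [[0, 0, 0], [-3.6, -2.2, 2], 60], [[0, 0, 0], [-3.6, -2.2, 2], 30], [[0, 0, 0], [-3.6, -2.2, 2], 30], [[0, 0, 0], [-3.6, -2.2, 2], 30]]}}

```text
time_s: 2.6
ee_pos: [0.5306, 0.213, 0.2396]
eef_rot: [-3.142, -0.0, 2.831]
force: [-0.2, -0.1, -0.2]
grip_width: 0.0435
```

Call:
{"fn": "send_rows", "kwargs": {"increments": [[[0, 0, 0], [0, 0, 0], 30], [[0, 0, 0], [0, 0, 0], 30], [[0, 0, 0], [0, 0, 0], 30], [[0, 0, 0], [0, 0, 0], 30], [[0, 0, 0], [0, 0, 0], 30]]}}

```text
time_s: 3.02
ee_pos: [0.5306, 0.2137, 0.2398]
eef_rot: [3.14, 0.001, 2.831]
force: [2.5, 7.7, -3.2]
grip_width: 0.0355
```

```bash
python3 -c "
from h import *
J=np.load('poses.npz')['jig']; s=T(J,[[0,.145]])[0]; plan([*s,.24],[np.pi,0,2.831])"
```

```text
t 3.02 pos [0.5306 0.2137 0.2398] rpy [3.1399e+00 7.0000e-04 2.8311e+00] F [ 2.5  7.7 -3.2] M [ 1.09 -0.39  0.05] g 0.0355 q [ 0.32  0.53  1.61  0.    1.   -0.94]
turn [0.0017 0.0007 0.0001]
shift [-0.2 -0.5 -0.2]
```

Call:
{"fn": "send_rows", "kwargs": {"increments": [[[0, 0, 0.1], [0, 0.6, 0], 30], [[0, 0, 0.2], [0, 0.6, 0], 30], [[0, 0, 0.3], [0, 0.6, 0], 30], [[0, 0, 0.35], [0, 0.6, 0], 30], [[0, 0, 0.4], [0, 0.6, 0], 30]]}}

```text
time_s: 3.43
ee_pos: [0.5308, 0.2141, 0.2398]
eef_rot: [3.14, 0.0, 2.428]
force: [3.0, 5.8, -1.3]
grip_width: 0.0353
```

Call:
{"fn": "send_rows", "kwargs": {"increments": [[[0, 0, 0.1], [0, 0, 0], 30], [[0, 0, 0.2], [0, 0, 0], 30], [[0, 0, 0.3], [0, 0, 0], 30], [[0, 0, 0.35], [0, 0, 0], 30], [[0, 0, 0.4], [0, 0, 0], 30]]}}

```text
time_s: 3.85
ee_pos: [0.531, 0.2143, 0.2398]
eef_rot: [3.139, -0.001, 2.028]
force: [4.5, 8.2, -4.4]
grip_width: 0.0354
```

Call:
{"fn": "send_rows", "kwargs": {"increments": [[[0, 0, 0.1], [0, 0, 0], 30], [[0, 0, 0.2], [0, 0, 0], 30], [[0, 0, 0.3], [0, 0, 0], 30], [[0, 0, 0.35], [0, 0, 0], 30], [[0, 0, 0.4], [0, 0, 0], 30]]}}

```text
time_s: 4.27
ee_pos: [0.5311, 0.2143, 0.2398]
eef_rot: [3.139, -0.002, 1.628]
force: [8.0, 9.1, -4.8]
grip_width: 0.035
```

Call:
{"fn": "send_rows", "kwargs": {"increments": [[[0, 0, 0.1], [0, 0, 0], 30], [[0, 0, 0.2], [0, 0, 0], 30], [[0, 0, 0.3], [0, 0, 0], 30], [[0, 0, 0.4], [0, 0, 0], 30], [[0, 0, 0.4], [0, 0, 0], 30]]}}

```text
time_s: 4.68
ee_pos: [0.5313, 0.2142, 0.2398]
eef_rot: [3.139, -0.003, 1.224]
force: [11.7, 8.4, -7.9]
grip_width: 0.0353
```

```bash
cat > chk.py <<'E'
from h import *
J=np.load('poses.npz')['jig']; s=T(J,[[0,.145]])[0]; plan([*s,.24],[np.pi,0,2.831-1.6])
E
python3 chk.py
```

```text
t 4.68 pos [0.5313 0.2142 0.2398] rpy [ 3.1389 -0.0032  1.2243] F [11.7  8.4 -7.9] M [ 1.55 -1.62 -0.02] g 0.0353 q [0.32 0.53 1.6  0.   1.   0.67]
turn [ 0.0027 -0.0032 -0.0067]
shift [-1.2 -0.3 -0.2]
```

Call:
{"fn": "send_rows", "kwargs": {"increments": [[[0, 0, 0], [0, 0, 0], 94], [[0, 0, 0], [0, 0, 0], 94], [[0, 0, 0], [0, 0, 0], 94], [[0, 0, 0], [0, 0, 0], 94], [[0, 0, 0], [0, 0, 0], 94]]}}

```text
time_s: 5.1
ee_pos: [0.5307, 0.2136, 0.2396]
eef_rot: [-3.141, 0.0, 1.231]
force: [-0.2, 0.4, 0.6]
grip_width: 0.0652
```

Call:
{"fn": "send_rows", "kwargs": {"increments": [[[0, 0, 0], [0, 0, 0], 94], [[0, 0, 0], [0, 0, -20], 94], [[0, 0, 0], [0, 0, -60], 94], [[0, 0, 0], [0, 0, -100], 94], [[0, 0, 0], [0, 0, -100], 94]]}}

```text
time_s: 5.52
ee_pos: [0.5314, 0.2138, 0.3474]
eef_rot: [3.133, -0.007, 1.231]
force: [0.9, 0.4, 1.3]
grip_width: 0.0937
```

Call:
{"fn": "send_rows", "kwargs": {"increments": [[[0, 0, 0], [-148, 39, 0], 94], [[0, 0, 0], [-148, 39, 0], 94], [[0, 0, 0], [-148, 39, 0], 94], [[0, 0, 0], [-148, 39, 0], 94], [[0, 0, 0], [-148, 39, 0], 94]]}}

```text
time_s: 5.93
ee_pos: [0.5178, 0.0571, 0.3397]
eef_rot: [3.141, 0.001, 1.227]
force: [0.3, -0.1, -0.3]
grip_width: 0.0939
```

Call:
{"fn": "send_rows", "kwargs": {"increments": [[[0, 0, 0], [-148, 39, 0], 94], [[0, 0, 0], [-148, 39, 0], 94], [[0, 0, 0], [-148, 39, 0], 94], [[0, 0, 0], [-148, 39, 0], 94], [[0, 0, 0], [-148, 39, 0], 94]]}}

```text
time_s: 6.35
ee_pos: [0.5052, -0.095, 0.3396]
eef_rot: [3.141, 0.001, 1.227]
force: [0.5, -0.0, 1.0]
grip_width: 0.0941
```

Call:
{"fn": "send_rows", "kwargs": {"increments": [[[0, 0, 0.084], [-148, 39, 0], 94], [[0, 0, 0.084], [-148, 39, 0], 94], [[0, 0, 0.084], [-148, 39, 0], 94], [[0, 0, 0.084], [-148, 39, 0], 94], [[0, 0, 0.084], [-148, 39, 0], 94]]}}

```text
time_s: 6.77
ee_pos: [0.4927, -0.2473, 0.3394]
eef_rot: [3.141, 0.0, 1.143]
force: [0.2, 0.7, -1.2]
grip_width: 0.094
```

```bash
cat > look2.py <<'E'
from h import *
J=np.load('poses.npz')['jig']; S=np.load('poses.npz')['sq']
im,d,c=look("top"); np.savez("top1",im=im,d=d)
o2=np.array([170,155]);b=cv2.resize(im[155:205,170:230,::-1],None,fx=10,fy=10,interpolation=cv2.INTER_CUBIC)
raw=b.copy()
def dr(pts,z,col,cl=False): cv2.polylines(b,[np.round((proj(c,np.c_[T(J,pts),np.full(len(pts),z)])+.5-o2)*160).astype(int)],cl,col,1,cv2.LINE_AA,4)
t=np.linspace(0,2*np.pi,40); dr(np.c_[.018*np.cos(t),.145+.018*np.sin(t)],.072,(0,0,255))
for k in (3,4,5):
    a=np.pi-.4*k; dr(np.array([[.019*np.cos(a),.145+.019*np.sin(a)],[.026*np.cos(a),.145+.026*np.sin(a)]]),.072,(0,255,0) if k==4 else (255,0,0))
    y=.064-.002*k; dr(np.array([[-.042,y],[.058,y]]),.022,(0,255,0) if k==4 else (255,0,0))
cv2.imwrite("pics/sl.png",b)
plan([*S[:2],.215],[np.pi,0,S[2]+np.pi/2])
E
python3 look2.py
```

```text
t 6.82 pos [ 0.493  -0.2453  0.3392] rpy [-3.1414 -0.      1.1442] F [ 0.5 -0.2  0. ] M [-0.02  0.09 -0.01] g 0.0942 q [-0.53  0.36  1.6   0.    1.18 -0.1 ]
turn [-0.0002 -0.      0.0037]
shift [  0.7  -3.7 124.2]
```

View pics/sl.png

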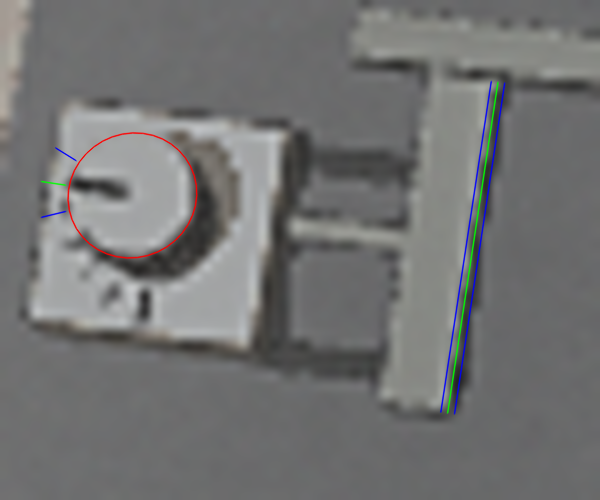

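The index line at (100,186) points to tick 4, and the stop face lies on the line predicted for number 4. Next I'm grasping the square.

Call:
{"fn": "send_rows", "kwargs": {"increments": [[[0, 0, 0.004], [0.7, -3.7, 35], 94], [[0, 0, 0.004], [0.7, -3.7, 70], 94], [[0, 0, 0.004], [0.7, -3.7, 100], 94], [[0, 0, 0.004], [0.7, -3.7, 115], 94], [[0, 0, 0.004], [0.7, -3.7, 122], 94]]}}

```text
time_s: 7.23
ee_pos: [0.49, -0.2399, 0.2151]
eef_rot: [-3.138, -0.001, 1.144]
force: [-0.0, 0.4, 0.5]
grip_width: 0.0941
```

Call:
{"fn": "send_rows", "kwargs": {"increments": [[[0, 0, 0], [0, 0, 0], 30], [[0, 0, 0], [0, 0, 0], 30], [[0, 0, 0], [0, 0, 0], 30], [[0, 0, 0], [0, 0, 0], 30], [[0, 0, 0], [0, 0, 0], 30]], "grip_force": 50}}

```text
time_s: 7.65
ee_pos: [0.4901, -0.2418, 0.2187]
eef_rot: [3.14, 0.0, 1.143]
force: [-0.5, -0.0, 0.5]
grip_width: 0.0638
```

Call:
{"fn": "send_rows", "kwargs": {"increments": [[[0, 0, 0], [0, 0, 0], 30], [[0, 0, 0], [0, 0, 0], 30], [[0, 0, 0], [0, 0, 0], 30], [[0, 0, 0], [0, 0, 0], 30], [[0, 0, 0], [0, 0, 0], 30]]}}

```text
time_s: 8.07
ee_pos: [0.4899, -0.2419, 0.2176]
eef_rot: [-3.142, 0.0, 1.143]
force: [-0.1, -0.3, 0.3]
grip_width: 0.0319
```

```bash
python3 -c "
from h import *
S=np.load('poses.npz')['sq']
plan([*S[:2],.217],[np.pi,0,S[2]+np.pi/2])"
```

```text
t 8.07 pos [ 0.4899 -0.2419  0.2176] rpy [-3.1416  0.      1.1426] F [-0.1 -0.3  0.3] M [-0.05  0.09 -0.05] g 0.0319 q [-0.53  0.52  1.69 -0.    0.93 -0.1 ]
turn [-0.      0.      0.0021]
shift [-1.1  0.5  0.6]
```

Call:
{"fn": "send_rows", "kwargs": {"increments": [[[0, 0, 0], [0, 0, 0], 8], [[0, 0, 0], [0, 0, 0], 8], [[0, 0, 0], [0, 0, 0], 8], [[0, 0, 0], [0, 0, 0], 8], [[0, 0, 0], [0, 0, 0], 8]]}}

```text
time_s: 8.48
ee_pos: [0.4899, -0.2419, 0.2176]
eef_rot: [3.141, 0.0, 1.143]
force: [0.8, -1.3, -0.8]
grip_width: 0.0174
```

Call:
{"fn": "send_rows", "kwargs": {"increments": [[[0, 0, 0], [0, 0, -10], 8], [[0, 0, 0], [0, 0, -30], 8], [[0, 0, 0], [0, 0, -50], 8], [[0, 0, 0], [0, 0, -60], 8], [[0, 0, 0], [0, 0, -60], 8]]}}

```text
time_s: 8.9
ee_pos: [0.4901, -0.242, 0.28]
eef_rot: [3.138, 0.0, 1.143]
force: [0.7, 0.6, -3.9]
grip_width: 0.0182
```

```bash
cat > tgt.py <<'E'
from h import *
import sys
J=np.load('poses.npz')['jig']
x,y,z=map(float,sys.argv[1:4])
plan([*T(J,[[x/1e3,y/1e3]])[0],z],[np.pi,0,J[2]+np.pi/2])
o=ctrl.get_obs(); c,s=np.cos(J[2]),np.sin(J[2]); f=o["force"]; e=o["ee_pos"]-[*J[:2],0]
print("jig: pos",(c*e[0]+s*e[1]).round(4),(-s*e[0]+c*e[1]).round(4),"F",(c*f[0]+s*f[1]).round(1),(-s*f[0]+c*f[1]).round(1))
E
python3 tgt.py 25 -20 .28
```

```text
t 8.9 pos [ 0.4901 -0.242   0.28  ] rpy [3.1381e+00 3.0000e-04 1.1428e+00] F [ 0.7  0.6 -3.9] M [-0.12  0.02  0.02] g 0.0182 q [-0.53  0.43  1.66  0.    1.05 -0.1 ]
turn [ 0.0034  0.0009 -0.3115]
shift [281.5 -77.6  -0.3]
jig: pos 0.0126 -0.3118 F 0.6 0.7
```

Call:
{"fn": "send_rows", "kwargs": {"increments": [[[0, 0, 0], [0, 0, -35], 8], [[0, 0, 0], [0, 0, -50], 8], [[0, 0, 0], [35, -9, -50], 8], [[0, 0, 0], [70, -19, -50], 8], [[0, 0, 0], [100, -28, -50], 8]]}}

```text
time_s: 9.32
ee_pos: [0.5057, -0.1378, 0.3267]
eef_rot: [-3.14, -0.0, 1.142]
force: [-0.2, -0.7, -4.1]
grip_width: 0.018
```

Call:
{"fn": "send_rows", "kwargs": {"increments": [[[0, 0, 0], [35, -10, 0], 8], [[0, 0, -0.08], [75, -20, 0], 8], [[0, 0, -0.16], [110, -30, 0], 8], [[0, 0, -0.24], [145, -40, 0], 8], [[0, 0, -0.311], [181, -49, 0], 8]]}}

```text
time_s: 9.73
ee_pos: [0.5362, 0.0476, 0.3266]
eef_rot: [-3.14, 0.0, 1.458]
force: [1.5, -0.4, -4.1]
grip_width: 0.0178
```

Call:
{"fn": "send_rows", "kwargs": {"increments": [[[0, 0, 0], [0, 0, 20], 8], [[0, 0, 0], [0, 0, 40], 8], [[0, 0, 0], [0, 0, 60], 8], [[0, 0, 0], [0, 0, 60], 8], [[0, 0, 0], [0, 0, 60], 8]]}}

```text
time_s: 10.15
ee_pos: [0.5363, 0.0458, 0.2666]
eef_rot: [-3.139, 0.0, 1.454]
force: [0.6, -1.3, -2.8]
grip_width: 0.0175
```

```bash
python3 tgt.py 25 -20 .24
python3 - <<'E'
from h import *
J=np.load('poses.npz')['jig']
im,d,c=look("side"); im2,_,c2=look("top")
def dr(b,pts,z,o,k,c,col): cv2.polylines(b,[np.round((proj(c,np.c_[T(J,pts),np.full(len(pts),z)])+.5-o)*k*16).astype(int)],True,col,1,cv2.LINE_AA,4)
F=np.array([[60,-115],[60,100],[75,100],[75,-115]])/1e3
outs=[]
for m,cc,(u,v,w,h) in[(im,c,(200,150,130,100)),(im2,c2,(165,135,130,100))]:
    b=cv2.resize(m[v:v+h,u:u+w,::-1],None,fx=3,fy=3,interpolation=cv2.INTER_CUBIC)
    dr(b,PL,.010,np.array([u,v]),3,cc,(0,0,255)); dr(b,F,.022,np.array([u,v]),3,cc,(0,255,0)); outs.append(b)
cv2.imwrite("pics/place.png",np.clip(np.hstack(outs)*1.4,0,255).astype(np.uint8))
E
```

```text
t 10.15 pos [0.5363 0.0458 0.2666] rpy [-3.1387e+00  4.0000e-04  1.4538e+00] F [ 0.6 -1.3 -2.8] M [-0.1  -0.04 -0.03] g 0.0175 q [ 0.02  0.43  1.69 -0.    1.02  0.13]
turn [-0.0029  0.0004 -0.0006]
shift [ 0.6  0.1 26.6]
jig: pos 0.025 -0.0206 F 0.8 -1.2
```

View pics/place.png

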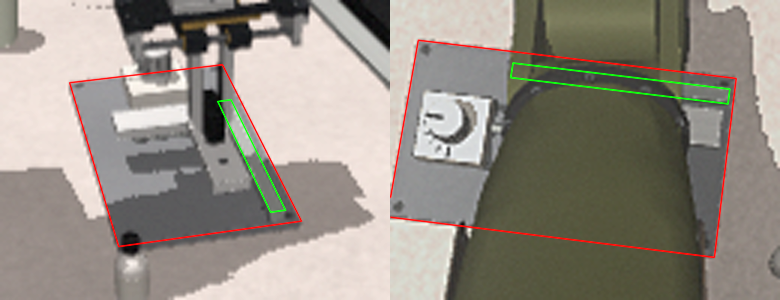

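The square hangs level about 39 mm above the plate, roughly 17 mm clear of the fence and 16 mm clear of the stop. Lowering it now.

Call:
{"fn": "send_rows", "kwargs": {"increments": [[[0, 0, 0], [0, 0, 12], 8], [[0, 0, 0], [0, 0, 24], 8], [[0, 0, 0], [0, 0, 32], 8], [[0, 0, 0], [0, 0, 36], 8], [[0, 0, 0], [0, 0, 38], 8]]}}

```text
time_s: 10.67
ee_pos: [0.5363, 0.0457, 0.2286]
eef_rot: [-3.14, 0.0, 1.454]
force: [-0.3, 0.1, -3.9]
grip_width: 0.0178
```

Call:
{"fn": "send_rows", "kwargs": {"increments": [[[0, 0, 0], [0, 0, 0.5], 8], [[0, 0, 0], [0, 0, 0.5], 8], [[0, 0, 0], [0, 0, 1], 8], [[0, 0, 0], [0, 0, 1], 8], [[0, 0, 0], [0, 0, 1], 8]]}}

```text
time_s: 11.08
ee_pos: [0.5365, 0.0458, 0.2289]
eef_rot: [3.141, -0.0, 1.454]
force: [-0.6, 0.7, -3.8]
grip_width: 0.0182
```

```bash
python3 tgt.py 42 -4 .2276
```

```text
t 11.08 pos [0.5365 0.0458 0.2289] rpy [ 3.1411e+00 -1.0000e-04  1.4538e+00] F [-0.6  0.7 -3.8] M [-0.16  0.07  0.01] g 0.0182 q [0.02 0.49 1.71 0.   0.94 0.13]
turn [ 0.0005 -0.0001 -0.0006]
shift [16.6 16.7  1.3]
jig: pos 0.0252 -0.0206 F -0.7 0.6
```

Call:
{"fn": "send_rows", "kwargs": {"increments": [[[0, 0, 0], [0, 0, 0.5], 8], [[0, 0, 0], [0, 0, 1], 8], [[0, 0, 0], [0, 0, 1.5], 8], [[0, 0, 0], [0, 0, 1.5], 8], [[0, 0, 0], [0, 0, 1.5], 8]]}}

```text
time_s: 11.5
ee_pos: [0.5365, 0.0458, 0.2276]
eef_rot: [3.141, -0.0, 1.454]
force: [-3.9, -0.3, 6.1]
grip_width: 0.0176
```

Call:
{"fn": "send_rows", "kwargs": {"increments": [[[0, 0, 0], [0, 0, 0.5], 8], [[0, 0, 0], [0, 0, 0.5], 8], [[0, 0, 0], [0, 0, 0.5], 8], [[0, 0, 0], [0, 0, 0.5], 8], [[0, 0, 0], [0, 0, 0.5], 8]]}}

```text
time_s: 11.92
ee_pos: [0.5365, 0.0458, 0.2276]
eef_rot: [3.141, -0.0, 1.454]
force: [-6.9, 0.1, 12.0]
grip_width: 0.0177
```

```bash
python3 tgt.py 42 -4 .2276
```

```text
t 11.92 pos [0.5365 0.0458 0.2276] rpy [ 3.1413 -0.      1.4538] F [-6.9  0.1 12. ] M [-0.14  1.46 -0.03] g 0.0177 q [ 0.02  0.49  1.71 -0.    0.94  0.13]
turn [ 0.0003 -0.     -0.0005]
shift [16.6 16.8  0. ]
jig: pos 0.0252 -0.0206 F -6.8 -0.7
```

Call:
{"fn": "send_rows", "kwargs": {"increments": [[[0, 0, 0], [0, 0, -0.7], 8], [[0, 0, 0], [0, 4, -0.7], 8], [[0, 0, 0], [0, 8, -0.7], 8], [[0, 0, 0], [0, 11, -0.7], 8], [[0, 0, 0], [0, 14, -0.7], 8]]}}

```text
time_s: 12.33
ee_pos: [0.5504, 0.0443, 0.2276]
eef_rot: [-3.14, -0.0, 1.454]
force: [-7.9, 0.9, 8.7]
grip_width: 0.0174
```

```bash
python3 tgt.py 42 -4 .2276
```

```text
t 12.33 pos [0.5504 0.0443 0.2276] rpy [-3.1404e+00 -1.0000e-04  1.4538e+00] F [-7.9  0.9  8.7] M [ 0.08  1.56 -0.05] g 0.0174 q [0.01 0.51 1.67 0.   0.96 0.13]
turn [-0.0012 -0.0001 -0.0006]
shift [16.5  2.8  0. ]
jig: pos 0.0392 -0.0205 F -7.9 -0.1
```

Call:
{"fn": "send_rows", "kwargs": {"increments": [[[0, 0, 0], [0, 0.5, 0], 8], [[0, 0, 0], [0, 1, 0], 8], [[0, 0, 0], [0, 1.5, 0], 8], [[0, 0, 0], [0, 2, 0], 8], [[0, 0, 0], [0, 2, 0], 8]]}}

```text
time_s: 12.75
ee_pos: [0.5523, 0.044, 0.2277]
eef_rot: [-3.141, -0.0, 1.454]
force: [-7.0, 1.1, 7.5]
grip_width: 0.0177
```

```bash
python3 tgt.py 42 -4 .2276
```

```text
t 12.75 pos [0.5523 0.044  0.2277] rpy [-3.1407e+00 -1.0000e-04  1.4538e+00] F [-7.   1.1  7.5] M [ 0.07  1.34 -0.06] g 0.0177 q [0.01 0.52 1.66 0.   0.96 0.13]
turn [-0.0009 -0.0001 -0.0006]
shift [16.5  0.9  0.1]
jig: pos 0.0411 -0.0205 F -7.1 0.3
```

Call:
{"fn": "send_rows", "kwargs": {"increments": [[[0, 0, 0], [0, 0.3, -0.2], 8], [[0, 0, 0], [0, 0.6, -0.2], 8], [[0, 0, 0], [0, 0.9, -0.2], 8], [[0, 0, 0], [0, 1.2, -0.2], 8], [[0, 0, 0], [0, 1.2, -0.2], 8]]}}

```text
time_s: 13.17
ee_pos: [0.5535, 0.0439, 0.2277]
eef_rot: [-3.141, -0.0, 1.454]
force: [-4.8, 1.7, 5.1]
grip_width: 0.0175
```

Call:
{"fn": "send_rows", "kwargs": {"increments": [[[0, 0, 0], [0, 0.3, 0], 8], [[0, 0, 0], [0, 0.6, 0], 8], [[0, 0, 0], [0, 0.9, 0], 8], [[0, 0, 0], [0, 0.9, 0], 8], [[0, 0, 0], [0, 0.9, 0], 8]]}}

```text
time_s: 13.58
ee_pos: [0.5544, 0.0437, 0.2277]
eef_rot: [-3.141, -0.0, 1.454]
force: [-5.7, 1.3, 4.8]
grip_width: 0.0178
```

```bash
python3 tgt.py 42 -4 .2276
```

```text
t 13.58 pos [0.5544 0.0437 0.2277] rpy [-3.1410e+00 -1.0000e-04  1.4538e+00] F [-5.7  1.3  4.8] M [ 0.08  1.06 -0.07] g 0.0178 q [0.01 0.52 1.66 0.   0.96 0.13]
turn [-0.0006 -0.0001 -0.0006]
shift [16.5 -1.2  0.1]
jig: pos 0.0432 -0.0205 F -5.8 0.6
```

Call:
{"fn": "send_rows", "kwargs": {"increments": [[[0, 0, 0], [0, 0.3, 0], 8], [[0, 0, 0], [0, 0.6, 0], 8], [[0, 0, 0], [0, 0.9, 0], 8], [[0, 0, 0], [0, 1, 0], 8], [[0, 0, 0], [0, 1, 0], 8]]}}

```text
time_s: 14.0
ee_pos: [0.555, 0.0437, 0.2277]
eef_rot: [-3.139, 0.0, 1.454]
force: [-11.4, 1.3, 10.3]
grip_width: 0.0177
```

Call:
{"fn": "send_rows", "kwargs": {"increments": [[[0, 0, 0], [0, 0.3, 0], 8], [[0, 0, 0], [0, 0.6, 0], 8], [[0, 0, 0], [0, 0.6, 0], 8], [[0, 0, 0], [0, 0.6, 0], 8], [[0, 0, 0], [0, 0.6, 0], 8]]}}

```text
time_s: 14.42
ee_pos: [0.5553, 0.0436, 0.2277]
eef_rot: [-3.138, 0.0, 1.454]
force: [-15.7, 1.3, 15.2]
grip_width: 0.0177
```

```bash
python3 tgt.py 42 -4 .2276
```

```text
t 14.42 pos [0.5553 0.0436 0.2277] rpy [-3.1376e+00  3.0000e-04  1.4540e+00] F [-15.7   1.3  15.2] M [0.24 3.13 0.01] g 0.0177 q [0.01 0.52 1.66 0.   0.97 0.13]
turn [-0.004   0.0003 -0.0004]
shift [16.5 -2.2  0.1]
jig: pos 0.0442 -0.0205 F -15.8 -0.6
```

The square contacts the fence (F -16 N against about 6 N of drag) with almost no yaw moment, so the long edge is flush. I'm easing off a little and sliding towards the stop.

Call:
{"fn": "send_rows", "kwargs": {"increments": [[[0, 0, 0], [0, -0.6, -0.6], 8], [[0, 0, 0], [3, -0.6, -0.6], 8], [[0, 0, 0], [6, -0.6, -0.6], 8], [[0, 0, 0], [9, -0.6, -0.6], 8], [[0, 0, 0], [12, -0.6, -0.6], 8]]}}

```text
time_s: 14.83
ee_pos: [0.5564, 0.0547, 0.2278]
eef_rot: [-3.139, 0.002, 1.454]
force: [-9.2, -11.1, 5.3]
grip_width: 0.018
```

Call:
{"fn": "send_rows", "kwargs": {"increments": [[[0, 0, 0], [0.3, 0, 0], 8], [[0, 0, 0], [0.6, 0, 0], 8], [[0, 0, 0], [0.9, 0, 0], 8], [[0, 0, 0], [1.2, 0, 0], 8], [[0, 0, 0], [1.5, 0, 0], 8]]}}

```text
time_s: 15.25
ee_pos: [0.5566, 0.0561, 0.2277]
eef_rot: [-3.139, 0.002, 1.454]
force: [-10.3, -10.3, 5.0]
grip_width: 0.0177
```

```bash
python3 tgt.py 44 -4 .2276
```

```text
t 15.25 pos [0.5566 0.0561 0.2277] rpy [-3.1385e+00  2.3000e-03  1.4537e+00] F [-10.3 -10.3   5. ] M [-1.83  2.03  0.03] g 0.0177 q [ 0.04  0.53  1.65 -0.    0.97  0.15]
turn [-0.003   0.0023 -0.0007]
shift [4.  0.1 0.1]
jig: pos 0.0439 -0.008 F -9.1 -11.4
```

Call:
{"fn": "send_rows", "kwargs": {"increments": [[[0, 0, 0], [0.3, 0, 0], 8], [[0, 0, 0], [0.6, 0, 0], 8], [[0, 0, 0], [0.9, 0, 0], 8], [[0, 0, 0], [1.2, 0, 0], 8], [[0, 0, 0], [1.5, 0, 0], 8]]}}

```text
time_s: 15.67
ee_pos: [0.5567, 0.0575, 0.2278]
eef_rot: [-3.139, 0.002, 1.454]
force: [-10.6, -10.7, 6.4]
grip_width: 0.0173
```

```bash
python3 tgt.py 44 -4 .2276
```

```text
t 15.67 pos [0.5567 0.0575 0.2278] rpy [-3.1386e+00  2.3000e-03  1.4536e+00] F [-10.6 -10.7   6.4] M [-1.89  1.97  0.02] g 0.0173 q [ 0.04  0.53  1.65 -0.    0.97  0.16]
turn [-0.003   0.0023 -0.0007]
shift [2.6 0.1 0.2]
jig: pos 0.0439 -0.0066 F -9.3 -11.8
```

Call:
{"fn": "send_rows", "kwargs": {"increments": [[[0, 0, 0], [0.2, 0, 0], 8], [[0, 0, 0], [0.4, 0, 0], 8], [[0, 0, 0], [0.6, 0, 0], 8], [[0, 0, 0], [0.8, 0, 0], 8], [[0, 0, 0], [1, 0, 0], 8]]}}

```text
time_s: 16.08
ee_pos: [0.5568, 0.0585, 0.2277]
eef_rot: [-3.139, 0.002, 1.454]
force: [-10.7, -10.6, 5.4]
grip_width: 0.0173
```

```bash
python3 tgt.py 44 -4 .2276
```

```text
t 16.08 pos [0.5568 0.0585 0.2277] rpy [-3.1385e+00  2.3000e-03  1.4536e+00] F [-10.7 -10.6   5.4] M [-1.89  2.03  0.03] g 0.0173 q [ 0.04  0.53  1.65 -0.    0.97  0.16]
turn [-0.0031  0.0023 -0.0008]
shift [1.6 0.1 0.1]
jig: pos 0.0439 -0.0056 F -9.4 -11.8
```

Call:
{"fn": "send_rows", "kwargs": {"increments": [[[0, 0, 0], [0.2, 0, 0], 8], [[0, 0, 0], [0.4, 0, 0], 8], [[0, 0, 0], [0.6, 0, 0], 8], [[0, 0, 0], [0.8, 0, 0], 8], [[0, 0, 0], [1, 0, 0], 8]]}}

```text
time_s: 16.5
ee_pos: [0.557, 0.0595, 0.2278]
eef_rot: [-3.139, 0.002, 1.454]
force: [-11.2, -11.9, 4.9]
grip_width: 0.0176
```

```bash
python3 tgt.py 44 -4 .2276
```

```text
t 16.5 pos [0.557  0.0595 0.2278] rpy [-3.1385e+00  2.3000e-03  1.4537e+00] F [-11.2 -11.9   4.9] M [-1.89  2.02  0.  ] g 0.0176 q [ 0.04  0.53  1.65 -0.    0.97  0.16]
turn [-0.0031  0.0023 -0.0007]
shift [0.6 0.1 0.2]
jig: pos 0.0439 -0.0046 F -9.7 -13.1
```

Call:
{"fn": "send_rows", "kwargs": {"increments": [[[0, 0, 0], [0.2, 0, 0], 8], [[0, 0, 0], [0.4, 0, 0], 8], [[0, 0, 0], [0.6, 0, 0], 8], [[0, 0, 0], [0.8, 0, 0], 8], [[0, 0, 0], [0.8, 0, 0], 8]]}}

```text
time_s: 16.92
ee_pos: [0.5571, 0.0603, 0.2278]
eef_rot: [-3.139, 0.002, 1.454]
force: [-10.5, -11.1, 5.1]
grip_width: 0.018
```

```bash
python3 tgt.py 44 -4 .2276
```

```text
t 16.92 pos [0.5571 0.0603 0.2278] rpy [-3.1385e+00  2.3000e-03  1.4536e+00] F [-10.5 -11.1   5.1] M [-1.86  2.06 -0.04] g 0.018 q [ 0.04  0.53  1.65 -0.    0.97  0.16]
turn [-0.003   0.0023 -0.0008]
shift [-0.3  0.1  0.2]
jig: pos 0.0439 -0.0037 F -9.2 -12.3
```

Call:
{"fn": "send_rows", "kwargs": {"increments": [[[0, 0, 0], [0.2, 0, 0], 8], [[0, 0, 0], [0.4, 0, 0], 8], [[0, 0, 0], [0.6, 0, 0], 8], [[0, 0, 0], [0.8, 0, 0], 8], [[0, 0, 0], [0.8, 0, 0], 8]]}}

```text
time_s: 17.33
ee_pos: [0.5572, 0.0611, 0.2278]
eef_rot: [-3.139, 0.002, 1.454]
force: [-10.6, -9.3, 6.7]
grip_width: 0.0175
```

```bash
python3 tgt.py 44 -4 .2276
```

```text
t 17.33 pos [0.5572 0.0611 0.2278] rpy [-3.1385e+00  2.3000e-03  1.4536e+00] F [-10.6  -9.3   6.7] M [-1.84  1.96  0.03] g 0.0175 q [ 0.04  0.53  1.64 -0.    0.97  0.16]
turn [-0.003   0.0023 -0.0008]
shift [-1.   0.1  0.2]
jig: pos 0.044 -0.003 F -9.5 -10.5
```

Call:
{"fn": "send_rows", "kwargs": {"increments": [[[0, 0, 0], [0.2, 0, 0], 8], [[0, 0, 0], [0.4, 0, 0], 8], [[0, 0, 0], [0.6, 0, 0], 8], [[0, 0, 0], [0.8, 0, 0], 8], [[0, 0, 0], [0.8, 0, 0], 8]]}}

```text
time_s: 17.75
ee_pos: [0.5572, 0.0619, 0.2278]
eef_rot: [-3.139, 0.002, 1.454]
force: [-10.3, -10.0, 5.1]
grip_width: 0.0174
```

```bash
python3 tgt.py 44 -4 .2276
```

```text
t 17.75 pos [0.5572 0.0619 0.2278] rpy [-3.1385e+00  2.3000e-03  1.4536e+00] F [-10.3 -10.    5.1] M [-1.82  2.07  0.04] g 0.0174 q [ 0.05  0.53  1.64 -0.    0.97  0.16]
turn [-0.0031  0.0023 -0.0008]
shift [-1.8  0.1  0.2]
jig: pos 0.0439 -0.0022 F -9.1 -11.1
```

Call:
{"fn": "send_rows", "kwargs": {"increments": [[[0, 0, 0], [0.2, 0, 0], 8], [[0, 0, 0], [0.4, 0, 0], 8], [[0, 0, 0], [0.6, 0, 0], 8], [[0, 0, 0], [0.8, 0, 0], 8], [[0, 0, 0], [0.8, 0, 0], 8]]}}

```text
time_s: 18.17
ee_pos: [0.5573, 0.0622, 0.2278]
eef_rot: [-3.138, 0.003, 1.454]
force: [-11.6, -15.6, 6.5]
grip_width: 0.0174
```

```bash
python3 tgt.py 44 -4 .2276
```

```text
t 18.17 pos [0.5573 0.0622 0.2278] rpy [-3.1383  0.0033  1.4536] F [-11.6 -15.6   6.5] M [-2.77  2.19  0.07] g 0.0174 q [ 0.05  0.53  1.64 -0.    0.97  0.17]
turn [-0.0032  0.0033 -0.0008]
shift [-2.2  0.   0.2]
jig: pos 0.044 -0.0018 F -9.7 -16.8
```

Call:
{"fn": "send_rows", "kwargs": {"increments": [[[0, 0, 0], [0.2, 0, 0], 8], [[0, 0, 0], [0.4, 0, 0], 8], [[0, 0, 0], [0.6, 0, 0], 8], [[0, 0, 0], [0.6, 0, 0], 8], [[0, 0, 0], [0.6, 0, 0], 8]]}}

```text
time_s: 18.58
ee_pos: [0.5574, 0.0624, 0.2278]
eef_rot: [-3.138, 0.004, 1.453]
force: [-12.2, -19.1, 6.3]
grip_width: 0.0175
```

```bash
python3 tgt.py 44 -4 .2276
```

```text
t 18.58 pos [0.5574 0.0624 0.2278] rpy [-3.1382  0.004   1.4534] F [-12.2 -19.1   6.3] M [-3.43  2.41 -0.02] g 0.0175 q [ 0.05  0.53  1.64 -0.    0.97  0.17]
turn [-0.0034  0.004  -0.001 ]
shift [-2.4 -0.   0.2]
jig: pos 0.044 -0.0016 F -9.9 -20.4
```

Stop contact has shown up: the force rose from 11 to 20 N and motion stalled. I'm adding a little on both faces, then checking by camera.

Call:
{"fn": "send_rows", "kwargs": {"increments": [[[0, 0, 0], [0.1, 0.3, 0], 8], [[0, 0, 0], [0.2, 0.6, 0], 8], [[0, 0, 0], [0.2, 0.6, 0], 8], [[0, 0, 0], [0.2, 0.6, 0], 8], [[0, 0, 0], [0.2, 0.6, 0], 8]]}}

```text
time_s: 19.0
ee_pos: [0.5577, 0.0625, 0.2278]
eef_rot: [-3.137, 0.004, 1.453]
force: [-17.4, -21.5, 11.7]
grip_width: 0.0177
```

```bash
python3 tgt.py 44 -4 .2276
python3 - <<'E'
from h import *
outs=[]
for n,(u,v,w,h),k in[("side",(210,155,100,90),4),("top",(165,145,130,80),3)]:
    m,_,c=look(n); outs.append(cv2.resize(m[v:v+h,u:u+w,::-1],None,fx=k,fy=k,interpolation=cv2.INTER_CUBIC))
H=max(o.shape[0] for o in outs); outs=[np.pad(o,((0,H-o.shape[0]),(0,0),(0,0))) for o in outs]
cv2.imwrite("pics/fin.png",np.clip(np.hstack(outs)*1.4,0,255).astype(np.uint8))
E
```

```text
t 19.0 pos [0.5577 0.0625 0.2278] rpy [-3.1367  0.0044  1.4534] F [-17.4 -21.5  11.7] M [-3.65  3.23  0.08] g 0.0177 q [ 0.05  0.53  1.64 -0.    0.97  0.17]
turn [-0.0049  0.0044 -0.0009]
shift [-2.5 -0.3  0.2]
jig: pos 0.0443 -0.0015 F -14.8 -23.4
```

View pics/fin.png

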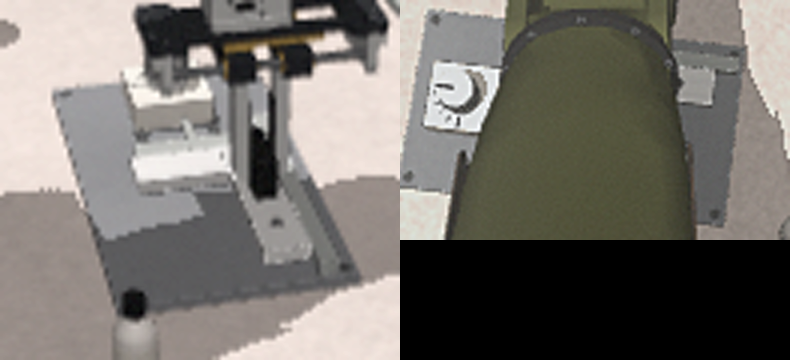

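Run:
```python
from h import *
outs=[]
for n,(u,v,w,h),k in[("side",(258,185,50,50),8),("top",(250,152,45,40),8)]:
    m,_,c=look(n); outs.append(cv2.resize(m[v:v+h,u:u+w,::-1],None,fx=k,fy=k,interpolation=cv2.INTER_CUBIC))
H=max(o.shape[0] for o in outs); outs=[np.pad(o,((0,H-o.shape[0]),(0,0),(0,0))) for o in outs]
cv2.imwrite("pics/fin2.png",np.clip(np.hstack(outs)*1.5,0,255).astype(np.uint8))
```

```text
(no output)
```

View pics/fin2.png

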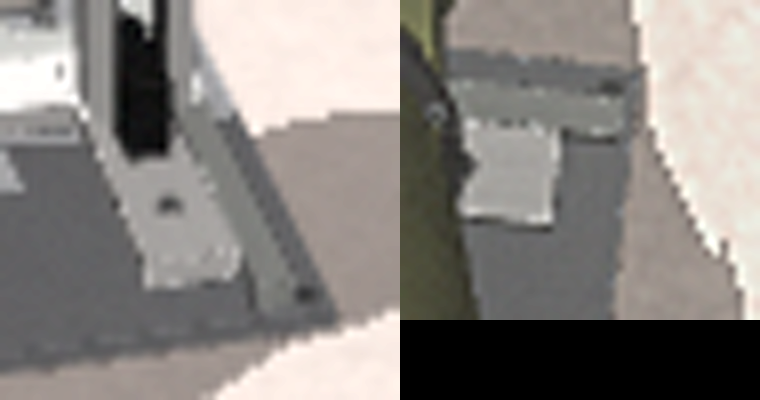

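The long end butts against the fence with no dark gap in either view, at (510,125) in the top crop. The index line is still at 4. Handing in.

```bash
python3 tgt.py 44 -4 .2276; python3 -c "
from station import ctrl; print(ctrl.hand_in())"; python3 tgt.py 44 -4 .2276
```

```text
t 19.2 pos [0.5577 0.0625 0.2278] rpy [-3.1366  0.0044  1.4535] F [-17.9 -21.1  11.3] M [-3.64  3.2   0.11] g 0.0175 q [ 0.05  0.53  1.64 -0.    0.97  0.17]
turn [-0.005   0.0044 -0.0009]
shift [-2.5 -0.3  0.2]
jig: pos 0.0443 -0.0015 F -15.3 -23.0
the job is handed in; nothing more can be done
None
the job is handed in; nothing more can be done
```

The job is handed in. I turned the sleeve from 0 to number 4, then gripped the middle-sized square. I laid it on the plate and pressed it first onto the fence, then onto the side stop. The arm is still holding it there.

**Last checks**
- **Sleeve:** the index line still points at tick 4 with the square pressed in place.
- **Forces:** the arm reads about 15 N towards the fence and 23 N towards the stop. Both include sliding drag, which was about 11 N towards the stop, and the stop push stays below the 35 N limit.
- **Long edge:** the visible end sits against the fence with no gap in either view. The yaw moment is close to zero, and the yaw is within about 1 mrad of the jig's.
- **Flatness and grip:** the square rests at plate height, with the fingers at 17.5 mm on the 18 mm bar.

**What disagreed:** contact came about 2 mm beyond the camera estimate at the fence, and about 2.5 mm beyond the nominal stop position, of which about 1 mm is the off-centre grip. I put the rest down to calibration, since the forces rose clearly on both faces. The short edge and the corner were hidden by the arm, so the stop fit rests on force and orientation only, not on a picture.

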